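Wind the label roller back to its loading mark

TASK

The jar-label roller on the worktop has been wound on past its loading mark and its ratchet keeps it from turning back. First tip the ball-topped pawl over, away from the knob, so that it stays clear of the teeth; then turn the wooden knob back until its pointer is in line with the mark post. Leave the pawl tipped out, ready for a new roll of labels.

Things in the scene. Friction and masses are not known exactly. Their poses are not given: they have to be found in the camera images.
- label_roller: Jar-label roller, fixed to the worktop: grey foot plate 130 x 210 x 22 mm; on it a paper drum under a steel ratchet wheel (98 mm across, teeth up to 89 mm high), and beside it the pawl. Origin: centre of the underside; x points from its front to its back, y from the knob's end to the pawl's end, z up. The mark is a steel post at the front edge, at (-57, -55) mm, 88 mm high.
- knob_grip (a point): On the knob's upright axis, 117 mm high, at (0, -55) mm of the roller: the height to grip. The grip is a wooden bar 50 mm long (along this point's x), 16 mm wide, from 92 to 126 mm high, on a round wooden foot 48 mm across. A thin steel pointer sticks out low at the bar's -x end, reaching 36 mm from the axis; a thin steel line on the bar's top runs to the same end.
- feed_knob (a joint): Knob angle: 0 with the pointer at the mark post (bar along the roller's x); grows clockwise seen from above. Starts at 0.75 to 1.35, so turning back is counterclockwise. Friction 0.05 N m; it stays where left; no stop at 0 (it goes on to -0.5). 12 teeth: with the pawl in it clicks on clockwise, but turns back less than 30 degrees, always stopping 25 degrees or more short of the mark.
- pawl (a joint): Lean of the pawl: 0 with its tip at the bottom of the teeth (up to 0.2 on a tooth), 1.0 tipped right out against its stop. It hinges about the roller's x direction at (0, 35) mm, 95 mm high. The heavy ball carries it over centre: beyond about 0.45 it falls outward and stays at 1.0, below that it falls back in. Less than 1 N at the ball moves it.
- pawl_ball (a point): Centre of the steel ball, 22 mm across, on the pawl's post (7 mm thick), 55 mm from the hinge. With the pawl in it leans towards the knob, near (0, 16) mm of the roller, 147 mm high, higher than the knob, so fingers can be lowered on its knob side and push it towards the roller's +y. Tipped out it has moved 52 mm that way and is 139 mm high.
Mind the look-alikes: they are no part of the job. Leave any red look-alike of the label_roller alone.

How it is judged (in metres and radians):
On the way, in this order (a step that is already met when the one before it is completed fails the run):
1. the pawl is tipped out of the teeth before the knob is turned back (value of joint each of pawl, feed_knob above 0.6 rad), for 0.2 s.
2. the knob's pointer is in line with the mark, the pawl still out (value of joint pawl above 0.6 rad and value of joint feed_knob between -0.18 and 0.18 rad), for 0.2 s.
At the end, for the whole second after the job is handed in: The pawl is tipped out (its joint above 0.6) and stays there, and the knob stands still with its pointer within 0.18 rad (10 degrees) of the mark post (all of step 2 and velocity of joint feed_knob between -0.05 and 0.05 rad/s); the robot touches nothing.
It also fails if it takes over 45 s, if anything falls off the work surface, if the arm or the gripper's body presses on something with over 40 N, if the wrist force passes 120 N, or if a joint passes its speed limit or range.

ROBOT

A 6-joint arm with a two-finger parallel gripper is mounted at the origin on a cart in front of the work surface, level with it; the furniture and walls round the work are solid. World frame = base frame: x ahead of the robot, y to its left, z up, the work surface at z = 0. Lengths are in m, angles in degrees, forces in N, time in s.
With the tool pointing down it reaches from about 0.4 to 0.825 m from the base axis. Payload 7 kg.
Tool frame: the origin (TCP) lies on the centre line of the jaws, within the pads' length; the fingertips stand 19 mm ahead of it and the grasp point (between the pads) is the TCP; z points along the fingers, y is the line along which they close (so a half turn about z gives the same grasp; the last joint's range is limited). The gripper opens to 88 mm and grips with 3 to 60 N. Pads are 19 mm wide; open, the fingers measure 130 mm over their backs; the gripper's body (78 mm by 193 mm) begins 47 mm behind the grasp point.
Start: joints at [82.225, 20.546, 0.682, 0, -70.136, -16.507], TCP at [0.278, 0.615, 0.246] pointing down, gripper open.
Joint ranges: [-176.03, 176.03], [-82.01, 121.73], [-58.28, 71.71], [-173.87, 95.51], [-174.79, -0.11], [-173.66, 173.66]. Speed limits (degrees/s): [136.94, 136.94, 172.46, 180, 180, 180].

INTERFACE

Orientations are given as [roll, pitch, yaw] about the fixed x, y, z axes, in that order (R = Rz(yaw) Ry(pitch) Rx(roll)).
In Python, from plant import get_state, capture, close_job gives the robot as it stands.
- The arm moves only by the tool apply_moves, never from a script. Its argument "targets" is a list of rows, each a list of 7 numbers: the opening, from 0 (shut) to 1 (fully open), then the shift along the tool's x, y, z normalised to -1 to 1, where 1 is 1000 mm, then the turn, a rotation vector about the tool's x, y, z normalised to -1 to 1, where 1 is 90 degrees. In form: [[claw, tx, ty, tz, ax, ay, az], ...]. A call has 1 to 20 rows; each row shifts and turns the commanded pose from where the row before left it, along the tool's axes as they then stand; what a row does not reach is not made up. A row lasts 1/12 s, in which the tool goes at most 41.7 mm and 7.16 degrees, less where a joint would pass 70% of its speed; a pose out of reach is approached as far as the arm can. A call with a number of a shift or a turn outside -1 to 1 is refused whole. A call with a gripper value outside its range is refused whole. The fingers move at their own pace and stop on an object; "newtons" is the grip in N (left out, the last holds). Time passes only in rows, so rows that do not move let the fingers close. It gives the time, the measured TCP pose, the force, the opening and the grip force at its end, in the units of the state.
- get_state(): the state, without advancing time (a new reading comes with each control period).
- capture(name): name is "side" or "top" or "wrist"; returns a dict with "frame" (400x640x3 uint8, red, green, blue), "range_z" (400x640 float32, m along the optical axis (not along the pixel's ray), 0 where there is no reading), "camera_matrix" (3x3 intrinsics, pixels), "k1" (the pictures are not rectified: a ray, as slopes to the right and down, at radius r is drawn at 1 + k1 r^2 times it, then the intrinsics apply), "T" (4x4, takes a point from camera to world coordinates). Camera axes: x right, y down, z forward; pixel columns grow to the right and rows downward; lengths in m; the calibration is good to about 2 mm. A picture is of the moment at which its call begins.
- close_job(): hands the job in; it is judged then, once.
The state is a dict: "time_s": time; "joints": joint angles; "qd": joint speeds; "joint_torque": joint torques, N m; "tcp_pos": TCP position; "eef_rot": TCP orientation; "contact_force": force on the tool from outside, world axes, zero at the start; "moment": the same for the moment, N m; "gripper_width": finger opening in m; "gripper_force": force on a finger pad.
Only numpy, scipy, OpenCV 4.12 (cv2) and the standard library are available. Lean on these libraries where they do the work, as an engineer would, in place of code of your own. Each camera call takes 0.05 s, during which the arm holds its last target. There are 200 camera calls.

## Working session

There is one attempt and no reset: what is moved stays moved. The work goes in short steps, Python scripts to look and compute and a tool call to move; the robot and the scene stay as the last step left them, time stands still between calls to the robot, and variables do not carry over. Pictures are saved under pics/ and viewed, at most 10 in all, crops included, and the job is handed in when it is done.

Besides the shell and the picture viewer there is one more tool, called after "Emit:" by a JSON object that holds its "method" and its "body", one argument or row to a line. apply_moves: Moves the arm, as the interface text tells. Scaled input: -1 to 1 covers 1000 mm each way for a shift and 90 degrees each way for a turn. Its arguments: {"type":"object","properties":{"targets":{"type":"array","items":{"type":"array","items":{"type":"number"}}},"newtons":{"type":"number"}},"required":["targets"]}

```bash
mkdir -p pics
cat > h.py <<'E'
import numpy as np, cv2
from plant import get_state, capture
def pts(c):
    K=np.array(c["camera_matrix"]);h,w=c["range_z"].shape
    v,u=np.mgrid[:h,:w]; p=np.stack([u,v],-1).reshape(-1,1,2).astype(np.float64)
    n=cv2.undistortPoints(p,K,np.array([c["k1"],0,0,0.])).reshape(h,w,2)
    z=c["range_z"]; P=np.dstack([n[...,0]*z,n[...,1]*z,z]); T=np.array(c["T"])
    W=P@T[:3,:3].T+T[:3,3]; W[z<=0]=np.nan
    return W
def save(c,n,crop=None,s=1):
    f=c["frame"][...,::-1]
    if crop: f=f[crop[1]:crop[3],crop[0]:crop[2]]
    cv2.imwrite("pics/"+n,cv2.resize(f,None,fx=s,fy=s,interpolation=cv2.INTER_CUBIC))
E
python3 - <<'E'
from h import *
s=get_state();print(s)
a=capture("top");b=capture("side")
save(a,"top1.png");save(b,"side1.png")
np.save("top.npy",a,allow_pickle=True);np.save("side.npy",b,allow_pickle=True)
print(a["T"],b["T"],a["camera_matrix"],a["k1"])
E
```

```text
{'time_s': 0.0, 'joints': array([ 8.22246069e+01,  2.05920385e+01,  6.33823599e-01, -1.99778069e-02,
       -7.01344088e+01, -1.65073076e+01]), 'qd': array([ 0.09368463, -0.0094032 ,  0.00895675, -0.02792777, -0.128924  ,
       -0.02195544]), 'joint_torque': array([-1.28293336e-04, -5.82719064e+01,  2.93063235e+01,  6.99720696e+00,
        7.16366252e-03, -1.52031243e-04]), 'tcp_pos': array([0.27741789, 0.61486462, 0.24461666]), 'eef_rot': array([ 1.79905857e+02, -8.31415834e-03, -2.42894978e+01]), 'contact_force': array([0.42914875, 1.03350175, 0.23947184]), 'moment': array([-0.03645928,  0.03552106,  0.01806037]), 'gripper_force': 0.0, 'gripper_width': 0.08770874368969851}
[[-2.67653445e-02 -9.88136575e-01  1.51227398e-01  2.80161811e-01]
 [-9.99635070e-01  2.70099098e-02 -4.37072670e-04 -2.12227088e-01]
 [-3.65275089e-03 -1.51183909e-01 -9.88498904e-01  1.48983384e+00]
 [ 0.00000000e+00  0.00000000e+00  0.00000000e+00  1.00000000e+00]] [[ 0.92696646 -0.22270835  0.30188437  0.07375048]
 [-0.37444091 -0.59852432  0.70821088 -1.25888889]
 [ 0.02296066 -0.76952559 -0.63820308  1.03649261]
 [ 0.          0.          0.          1.        ]] [[518.32501328   0.         308.8241558 ]
 [  0.         518.32501328 197.2222101 ]
 [  0.           0.           1.        ]] -0.08054531958845074
```

View pics/top1.png

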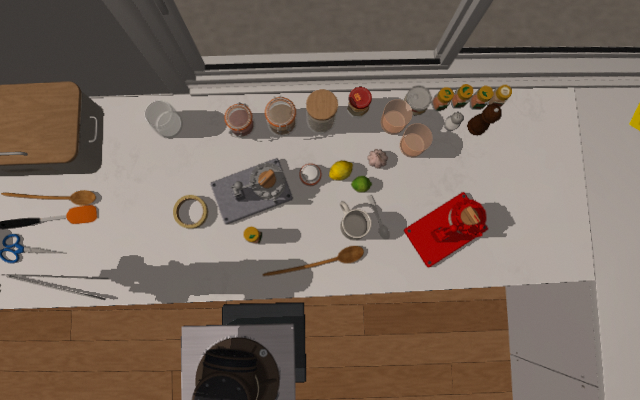

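View pics/side1.png

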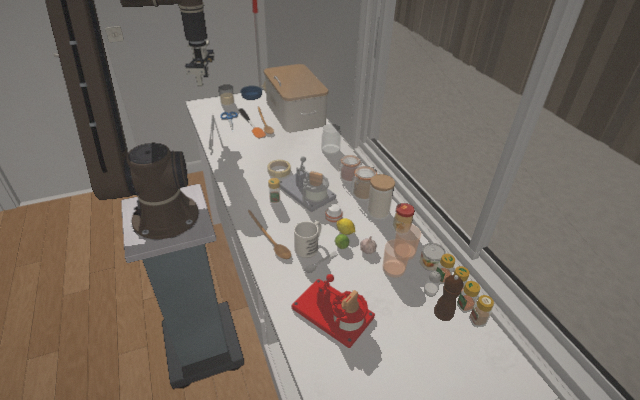

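The grey roller is at about (252,190) in the top view, with its knob near (265,178) and its pawl ball near (238,187). In the side view it is at about (308,185). The red look-alike is at (447,228) in the top view. Next: crops and depth points.

Run:
```python
from h import *
a=np.load("top.npy",allow_pickle=True).item();b=np.load("side.npy",allow_pickle=True).item()
A=cv2.resize(a["frame"][150:230,200:300],None,fx=5,fy=5,interpolation=cv2.INTER_CUBIC)
B=cv2.resize(b["frame"][145:215,265:345],None,fx=5,fy=5,interpolation=cv2.INTER_CUBIC)
o=np.zeros((560,800,3),np.uint8);o[:400,:500]=A; cv2.imwrite("pics/c1.png",cv2.cvtColor(A,4)) ;cv2.imwrite("pics/c2.png",cv2.cvtColor(B,4))
W=pts(a)
sub=W[150:230,200:300].reshape(-1,3)
# plate by height
m=np.abs(W[...,2]-.022)<.006; m2=np.zeros_like(m);m2[150:230,205:298]=m[150:230,205:298]
hsv=cv2.cvtColor(a["frame"],cv2.COLOR_RGB2HSV)
# silhouette: everything above 14mm -> min area rect of plate pts
P=W[m2];print(len(P),P.min(0),P.max(0))
m3=cv2.morphologyEx(m2.astype(np.uint8),cv2.MORPH_OPEN,np.ones((3,3)))
P=W[m3>0]
r=cv2.minAreaRect(P[:,:2].astype(np.float32));print("plate",r)
for lo,hi in((.08,.1),(.11,.135),(.137,.17)):
    q=sub[(sub[:,2]>lo)&(sub[:,2]<hi)];print(lo,len(q),q.mean(0) if len(q) else 0)
    if len(q)>4: print(cv2.minAreaRect(q[:,:2].astype(np.float32)))
h,s,v=[hsv[150:230,200:300,i].astype(int) for i in range(3)]
w=(s>70)&(h<25); Wc=W[150:230,200:300]; w&=Wc[...,2]>.08
ys,xs=np.nonzero(w);print("wood px",len(ys),xs.mean()+200,ys.mean()+150,Wc[w].mean(0))
```

```text
1842 [ 0.43680946 -0.16178257  0.01603829] [0.62285297 0.08616797 0.02799238]
plate ((0.5296277403831482, -0.046775005757808685), (0.13095244765281677, 0.20675607025623322), 19.115739822387695)
0.08 790 [ 0.53944683 -0.0937018   0.08710615]
((0.5123430490493774, -0.06175239384174347), (0.12242848426103592, 0.19450588524341583), 56.60898208618164)
0.11 121 [ 0.54558509 -0.09651568  0.1236594 ]
((0.5327224731445312, -0.06995026767253876), (0.025844568386673927, 0.11154361069202423), 27.65949821472168)
0.137 54 [ 0.52195031 -0.02713965  0.1544625 ]
((0.5231168866157532, -0.02633914165198803), (0.019335387274622917, 0.02012210711836815), 83.7206802368164)
wood px 277 265.1624548736462 183.68953068592057 [ 0.53236799 -0.09539105  0.10573192]
```

View pics/c1.png

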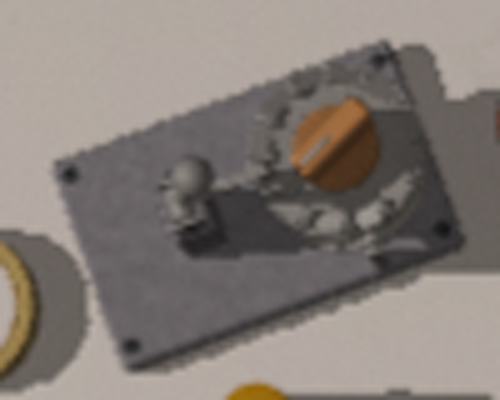

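View pics/c2.png

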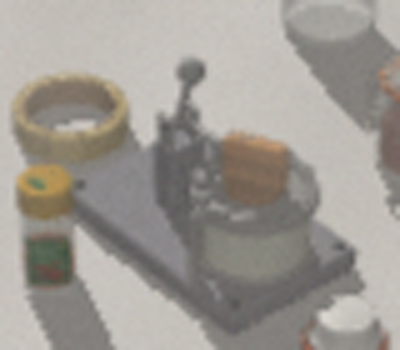

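Crop c1 shows the knob centre at about (337,145) with its light pointer line at the lower-left end of the bar (about (312,152)), and the ball at (190,178). The pawl sits on the image-left (+y) side. I estimate the knob angle at about 64°. Next I refine that and work out the shifts.

```bash
cat >> h.py <<'E'
C=np.array([.5296,-.0468]);th=np.radians(19.1)
ex=np.array([np.cos(th),np.sin(th)]);ey=np.array([-ex[1],ex[0]])
def rol(p): d=np.asarray(p)[...,:2]-C; return np.stack([d@ex,d@ey],-1)*1000
def w(x,y): return C+(x*ex+y*ey)/1000
def bar(c):
    W=pts(c);hsv=cv2.cvtColor(c["frame"],cv2.COLOR_RGB2HSV)
    K=np.r_[w(0,-55),.12]
    m=(np.linalg.norm(W[...,:2]-K[:2],axis=2)<.034)&(W[...,2]>.118)&(W[...,2]<.134)
    P=W[m];r=cv2.minAreaRect(P[:,:2].astype(np.float32))
    u=np.linalg.svd(P[:,:2]-P[:,:2].mean(0))[2][0]
    return len(P),r,rol(np.array(r[0])),np.degrees(np.arctan2(u[1],u[0])),P[:,2].mean()
def to(goal,s=None):
    from scipy.spatial.transform import Rotation as R
    s=s or get_state()
    q=R.from_euler("xyz",s["eef_rot"],degrees=True)
    return q.inv().apply(np.array(goal)-s["tcp_pos"])
E
python3 - <<'E'
from h import *
a=np.load("top.npy",allow_pickle=True).item()
print(bar(a)); W=pts(a)
s=W[150:230,200:300].reshape(-1,3);q=s[(s[:,2]>.137)&(s[:,2]<.18)];print("ball",rol(q.mean(0)),q[:,2].max())
b=np.load("side.npy",allow_pickle=True).item();W=pts(b)
print(bar(b));s=W[140:215,265:345].reshape(-1,3);q=s[(s[:,2]>.137)&(s[:,2]<.18)];print("ball side",rol(q.mean(0)),q[:,2].max())
# post: search near (-57,-55), z .07-.095
for c in(a,b):
    W=pts(c);R=rol(W);m=(np.linalg.norm(R-[-57,-55],axis=2)<12)&(W[...,2]>.05)&(W[...,2]<.1);print("post",m.sum(),R[m].mean(0) if m.any() else 0)
print("goal",w(0,-17),w(0,-55))
E
```

```text
(104, ((0.5468431711196899, -0.09845440089702606), (0.015051888301968575, 0.04812312498688698), 44.578887939453125), array([ -0.60832874, -54.45304416]), np.float64(135.61719694786308), np.float64(0.12518454625132225))
ball [-0.795349   21.08113695] 0.1634763966242938
(53, ((0.546760618686676, -0.1005266085267067), (0.01848289743065834, 0.05118224024772644), 43.975399017333984), array([ -1.3644    , -56.38416187]), np.float64(-44.11758093416537), np.float64(0.12502934143443956))
ball side [-3.60949678 15.41689965] 0.16018193690470395
post 23 [-55.29640458 -54.43065553]
post 39 [-56.30951743 -56.29970019]
goal [ 0.5351627  -0.06286413] [ 0.54759698 -0.09877219]
```

Emit:
{"method": "apply_moves", "body": {
  "targets": [
    [0,0,0,0,0,0,0.074],
    [0,0,0,0,0,0,0.074],
    [0,0,0,0,0,0,0.074],
    [0,0,0,0,0,0,0.074],
    [0,0,0,0,0,0,0.074],
    [0,0,0,0,0,0,0.074],
    [0,0,0,0,0,0,0.074],
    [0,0,0,0,0,0,0]
  ],
  "newtons": 20
}}

```text
time_s: 0.77
tcp_pos: [0.2775, 0.615, 0.245]
eef_rot: [180.0, -0.0, -71.2]
contact_force: [0.0, -0.4, 0.6]
gripper_width: 0.0401
gripper_force: 0.0
```

```bash
python3 -c "
from h import *
print(to([*w(0,-17),.22]), get_state()['eef_rot'],get_state()['joints'])"
```

```text
[ 0.72469614 -0.02565916  0.02556602] [ 1.79963116e+02 -4.60746713e-02 -7.12128958e+01] [ 8.22233011e+01  2.05716999e+01  6.51204013e-01 -1.31691112e-02
 -7.01372096e+01 -6.34317310e+01]
```

Emit:
{"method": "apply_moves", "body": {
  "targets": [
    [0,0.038,-0.001,0.001,0,0,0],
    [0,0.038,-0.001,0.001,0,0,0],
    [0,0.038,-0.001,0.001,0,0,0],
    [0,0.038,-0.001,0.001,0,0,0],
    [0,0.038,-0.001,0.001,0,0,0],
    [0,0.038,-0.001,0.001,0,0,0],
    [0,0.038,-0.001,0.001,0,0,0],
    [0,0.038,-0.001,0.001,0,0,0],
    [0,0.038,-0.001,0.001,0,0,0],
    [0,0.038,-0.001,0.001,0,0,0],
    [0,0.038,-0.001,0.001,0,0,0],
    [0,0.038,-0.001,0.001,0,0,0],
    [0,0.038,-0.001,0.001,0,0,0],
    [0,0.038,-0.002,0.001,0,0,0],
    [0,0.038,-0.002,0.001,0,0,0],
    [0,0.038,-0.002,0.002,0,0,0],
    [0,0.038,-0.002,0.002,0,0,0],
    [0,0.038,-0.002,0.002,0,0,0],
    [0,0.04,-0.002,0.002,0,0,0],
    [0,0,0,0,0,0,0]
  ]
}}

```text
time_s: 2.43
tcp_pos: [0.5392, -0.0659, 0.2216]
eef_rot: [179.9, -0.0, -70.9]
contact_force: [0.3, 1.2, 0.4]
gripper_width: -0.0002
gripper_force: 0.0
```

Run:
```python
from h import *
s=get_state();print(to([*w(0,-17),.158]), s['eef_rot'],s['tcp_pos'],s['gripper_width'])
c=capture("side");save(c,"s2.png",(230,60,390,220),3.5)
c=capture("wrist");cv2.imwrite("pics/w2.png",c["frame"][...,::-1])
```

```text
[-0.00422205  0.00270673  0.06356327] [ 1.79898374e+02 -4.28881151e-02 -7.09046159e+01] [ 0.53919268 -0.06588654  0.22156151] -0.0001535239529888723
```

View pics/s2.png

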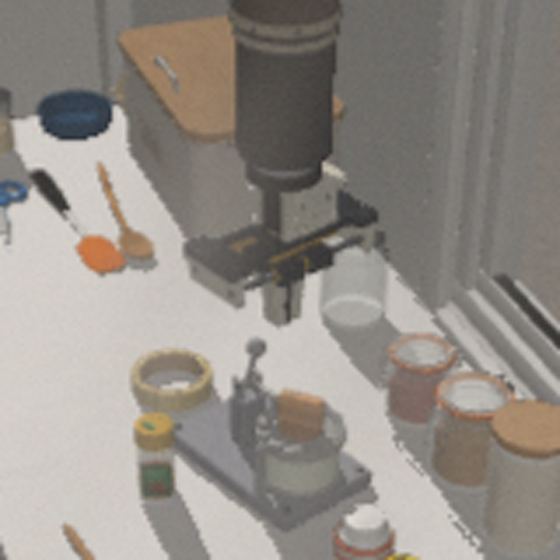

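The closed fingers (at about (282,300) in the crop) hang above and on the knob side of the ball (255,347), with clear space below. I'll lower them, sweep the ball over, back off and rise.

Emit:
{"method": "apply_moves", "body": {
  "targets": [
    [0,0,0.003,0.021,0,0,0],
    [0,0,0,0.021,0,0,0],
    [0,0,0,0.021,0,0,0],
    [0,0,0,0,0,0,0],
    [0,-0.006,0,0,0,0,0],
    [0,-0.006,0,0,0,0,0],
    [0,-0.006,0,0,0,0,0],
    [0,-0.006,0,0,0,0,0],
    [0,-0.006,0,0,0,0,0],
    [0,-0.006,0,0,0,0,0],
    [0,-0.006,0,0,0,0,0],
    [0,-0.006,0,0,0,0,0],
    [0,-0.006,0,0,0,0,0],
    [0,0,0,0,0,0,0],
    [0,0,0,0,0,0,0],
    [0,0,0,0,0,0,0],
    [0,0.02,0,-0.01,0,0,0],
    [0,0.02,0,-0.03,0,0,0],
    [0,0.02,0,-0.03,0,0,0],
    [0,0,0,0,0,0,0]
  ]
}}

```text
time_s: 4.2
tcp_pos: [0.5409, -0.0699, 0.2353]
eef_rot: [-179.6, -0.2, -70.9]
contact_force: [0.8, -0.0, 1.3]
gripper_width: 0.0006
gripper_force: 0.0
```

Run:
```python
from h import *
s=get_state();print(to([*w(0,-55),.22]), s['eef_rot'],s['tcp_pos'])
b=capture("side");save(b,"s3.png",(230,60,390,220),3.5);W=pts(b)
s=W[140:215,265:345].reshape(-1,3);q=s[(s[:,2]>.132)&(s[:,2]<.17)&(abs(rol(s)[:,0])<25)];print("ball side",len(q),rol(q.mean(0)),q[:,2].max());print(bar(b))
```

```text
[0.02943451 0.00323543 0.01534952] [-179.56949459   -0.20682919  -70.94134716] [ 0.54091648 -0.06988007  0.23526705]
ball side 37 [-2.03317053 45.21891496] 0.14998297200819632
(55, ((0.5475937128067017, -0.1007971316576004), (0.023132674396038055, 0.04987171292304993), 47.78803634643555), array([ -0.66568863, -56.91239572]), np.float64(-42.76970906024146), np.float64(0.1243547927402557))
```

View pics/s3.png

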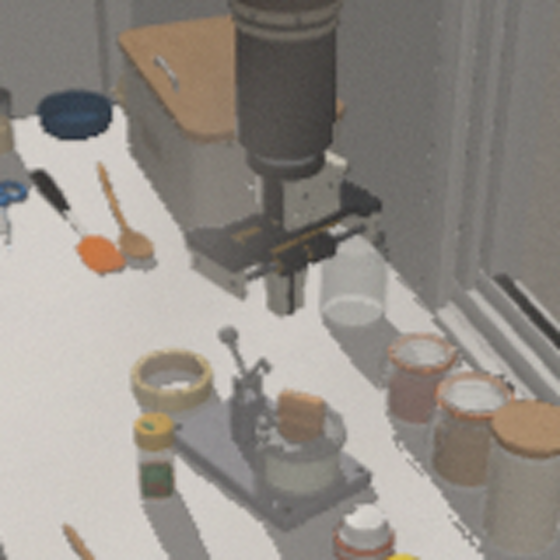

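The pawl is now tipped out: the ball, at (228,333) in the crop, leans away from the knob. I'll go over the knob, align with the bar and open halfway.

Emit:
{"method": "apply_moves", "body": {
  "targets": [
    [0.5,0.03,0.003,0,0,0,0],
    [0.5,0,0,0,0,0,-0.073],
    [0.5,0,0,0,0,0,-0.073],
    [0.5,0,0,0,0,0,-0.073],
    [0.5,0,0,0,0,0,-0.073],
    [0.5,0,0,0,0,0,0],
    [0.5,0,0,0,0,0,0],
    [0.5,0,0,0,0,0,0]
  ]
}}

```text
time_s: 4.92
tcp_pos: [0.544, -0.0966, 0.2291]
eef_rot: [180.0, 0.0, -44.8]
contact_force: [0.0, 0.0, -0.2]
gripper_width: 0.0428
gripper_force: 0.0
```

```bash
python3 -c "
from h import *
s=get_state();print(to([*w(-.5,-55.3),.117]), s['eef_rot'],s['tcp_pos'],s['gripper_width'],s['joints'])"
```

```text
[ 0.00417018 -0.00051333  0.11211125] [ 1.79972309e+02  2.71775575e-02 -4.48442507e+01] [ 0.54397983 -0.0966416   0.22911345] 0.042762134782246206 [ 1.02348201e+01  9.74913923e+00 -1.62931238e+01 -7.15704988e-03
 -6.39959998e+01  3.49240759e+01]
```

Emit:
{"method": "apply_moves", "body": {
  "targets": [
    [0.5,0.004,0,0.022,0,0,0],
    [0.5,0,0,0.03,0,0,0],
    [0.5,0,0,0.03,0,0,0],
    [0.5,0,0,0.02,0,0,0],
    [0.5,0,0,0.01,0,0,0],
    [0.5,0,0,0,0,0,0],
    [0.1,0,0,0,0,0,0],
    [0.1,0,0,0,0,0,0],
    [0.1,0,0,0,0,0,0],
    [0.1,0,0,0,0,0,0],
    [0.1,0,0,0,0,0,0],
    [0.1,0,0,0,0,0,0]
  ],
  "newtons": 15
}}

```text
time_s: 5.92
tcp_pos: [0.5484, -0.0987, 0.1187]
eef_rot: [-179.8, -0.1, -44.6]
contact_force: [1.4, 4.2, 1.9]
gripper_width: 0.0161
gripper_force: 15.0
```

Gripped: the width is 16 mm, the bar's own. Turning back 64° counterclockwise.

Emit:
{"method": "apply_moves", "body": {
  "targets": [
    [0.1,0,0,0,0,0,-0.04],
    [0.1,0,0,0,0,0,-0.05],
    [0.1,0,0,0,0,0,-0.05],
    [0.1,0,0,0,0,0,-0.05],
    [0.1,0,0,0,0,0,-0.05],
    [0.1,0,0,0,0,0,-0.05],
    [0.1,0,0,0,0,0,-0.05],
    [0.1,0,0,0,0,0,-0.05],
    [0.1,0,0,0,0,0,-0.05],
    [0.1,0,0,0,0,0,-0.05],
    [0.1,0,0,0,0,0,-0.05],
    [0.1,0,0,0,0,0,-0.05],
    [0.1,0,0,0,0,0,-0.05],
    [0.1,0,0,0,0,0,-0.05],
    [0.1,0,0,0,0,0,-0.02],
    [0.1,0,0,0,0,0,0],
    [0.1,0,0,0,0,0,0],
    [0.1,0,0,0,0,0,0],
    [0.1,0,0,0,0,0,0],
    [0.1,0,0,0,0,0,0]
  ]
}}

```text
time_s: 7.58
tcp_pos: [0.5482, -0.0994, 0.1187]
eef_rot: [180.0, -0.1, 19.2]
contact_force: [1.9, 0.6, 6.2]
gripper_width: 0.0162
gripper_force: 15.0
```

Yaw is now 19.2°, which is the roller's own x direction. Releasing, rising and checking.

Emit:
{"method": "apply_moves", "body": {
  "targets": [
    [0.5,0,0,0,0,0,0],
    [0.5,0,0,0,0,0,0],
    [0.5,0,0,0,0,0,0],
    [0.5,0,0,0,0,0,0],
    [0.5,0,0,0,0,0,0],
    [0.5,0,0,-0.02,0,0,0],
    [0.5,0,0,-0.03,0,0,0],
    [0.5,0,0,-0.04,0,0,0],
    [0.5,0,0,-0.04,0,0,0],
    [0.5,0,0,0,0,0,0],
    [0.5,0,0,0,0,0,0],
    [0.5,0,0,0,0,0,0]
  ]
}}

```text
time_s: 8.58
tcp_pos: [0.5467, -0.0994, 0.2475]
eef_rot: [-180.0, -0.0, 19.3]
contact_force: [0.4, -0.0, -0.2]
gripper_width: 0.0437
gripper_force: 0.0
```

Run:
```python
from h import *
b=capture("side");c=capture("wrist")
B=b["frame"][60:220,230:390,::-1];B=cv2.resize(B,(400,400),interpolation=cv2.INTER_CUBIC)
Wf=cv2.resize(c["frame"][...,::-1],(400,250))
o=np.zeros((400,800,3),np.uint8);o[:,:400]=B;o[:250,400:]=Wf;cv2.imwrite("pics/f.png",o)
print(bar(b));
try: print(bar(c))
except Exception as e: print(e)
W=pts(b);s=W[140:215,265:345].reshape(-1,3);q=s[(s[:,2]>.132)&(s[:,2]<.16)&(rol(s)[:,1]>40)];print("ball",len(q),rol(q.mean(0)),q[:,2].max())
```

```text
(52, ((0.5454949140548706, -0.09951108694076538), (0.050820380449295044, 0.02143998257815838), 21.226360321044922), array([ -2.22812938, -55.01038464]), np.float64(-161.67601868004462), np.float64(0.12481143362067565))
(1010, ((0.5490326881408691, -0.09993737936019897), (0.04948773235082626, 0.01570562832057476), 19.654460906982422), array([  0.97539589, -56.57083221]), np.float64(-160.06390431841947), np.float64(0.12513652229721847))
ball 27 [-3.65872499 63.24939243] 0.15133750030000503
```

View pics/f.png

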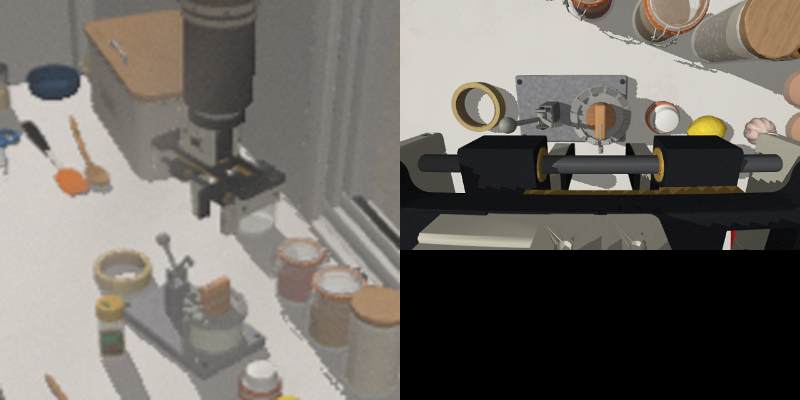

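The final views show the bar along the roller's x (19.65° measured against 19.1°), with its pointer at the post (600,150). The ball is tipped out at (507,125) and the gripper is clear.

```bash
python3 -c "
from plant import close_job
print(close_job())"
```

```text
the job is handed in; nothing more can be done
None
```

The pawl is tipped out and staying there, the knob is turned back to within about 1° of the mark post, the gripper is clear, and the job is handed in; it gave no verdict back.

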